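# Mount a tape roll on its bench stand: thread the axle and latch it

### The job

Take the jar with the green lid off the blue roll stand and set it upright on the bench clear of the stand. Move the green tape roll from its grey rack into the stand, upright between the two blue cheeks, then push the steel axle fully home by its post so that it passes through the near cheek, the roll's core and the far cheek, and last tip the red latch down behind the post. Leave the phone at the front edge, the white earbud case and the small blue circuit board where they are.

Things in the scene. Friction and masses are not known exactly. Their poses are not given: they have to be found in the camera images.
- stand: Fixed stand. Origin: bench level, mid-way between its cheeks; +x = push direction of the axle, away from the robot, z up. Base 150x66x6, x -116 to +34. Two blue cheeks square to x at x -18..-10 and +10..+18, 56 wide, tops 48 high, 13.5 mm hole at height 36. Open guide channel x -112 to -18, 20 wide over its walls, wall tops 40 high. Separator and solder station, 0.12 to 0.25 m tall, stand either side.
- latch (a joint): Angle of the red latch arm, rad: 0 = upright, leaning 7 degrees outward (to stand -y, its rest); about 1.69 = lying flat across the channel. Pivot line along stand x at (-37, -32, height 46) mm. Arm 10 wide along x, 6 thick, reaching 48 mm from the pivot. It swings freely; pushed towards stand +y past the vertical it falls shut by its own weight. Shut, it closes off the channel at x -42 to -32.
- latch_end (a point): Point 46 mm from the latch's pivot along the red arm, 2 mm short of its free end; upright it is about 92 mm above the bench, shut it is about 46 mm high over the channel.
- axle: Loose polished slippery steel axle, 70 g: rod 10 mm dia lying in the stand's channel along stand x at height 36. Origin: on the rod's axis under the post; +x to its tip (50 mm ahead, bevelled), tail 25 mm behind. An upright post (10 mm dia, black cap) on the rod rises 40 mm above the origin, its top 76 mm over the bench. Home: the post stops against the near cheek, origin at stand x -23 mm.
- axle_tip (a point): Tip of the axle's rod. At the start 4 to 16 mm short of the near cheek; fully home it stands at stand x = +27 mm, height 34 (it droops 2 mm), 9 mm out beyond the far cheek.
- rack: Fixed grey parking rack, base 46x66x6 mm. Origin: bench level, centre. Two grey walls 56 mm wide square to its x axis, 28 mm high, 16 mm apart, with the roll upright between them; the roll's axis lies along the rack's x. The solder station (body 0.13 m, spool 0.18 m, iron 0.25 m tall; its front at world x 0.46) stands between rack and stand.
- roll: Loose roll of green tape, 53 mm outer diameter, 12 mm thick, clear core hole at least 22 mm, 30 g. Origin at the centre of one flat face; z is the roll's axis (level while it stands upright), the centre 6 mm along +z. It can be pinched across its 12 mm thickness at the top.
- roll_mid (a point): Centre of the tape roll. In the rack, and when seated in the stand on two rest pins, it is 36 mm above the bench, the roll's top 62 mm. Seated it lies at stand x 0 (3 or 4 mm of play each way between the cheeks, 20 mm apart), y 0; the pins centre it in y.
- jar: Loose closed screw jar with a green lid and violet filling, 41 mm dia, 52 mm tall, 70 g, at the start standing upright on the tops of both cheeks, its underside about 48 mm up, so that the roll cannot go in. The bench between the robot and the stand's near end is free to set it on. Origin: centre of its underside, z up.
- phone: Phone with black glass and white rim, 132x67x8 mm, lying on the bench in front of the screen separator; leave it alone. Origin: centre of its underside, x along its length.
- earbuds: White earbud case 46x56x24 mm on the bench beyond the stand; leave it alone. Origin: centre of its underside.
- board: Small blue circuit board 34x30x9 mm lying on the bench behind the rack; leave it alone. Origin: centre of its underside.

How it is judged (in metres and radians):
On the way, in this order (a step that is already met when the one before it is completed fails the run):
1. the jar stands upright on the bench, clear of the stand (height (world z) of jar below 0.004 m and angle between jar's own z axis and vertical below 0.1 rad and horizontal distance between jar and stand above 0.06 m), for 0.2 s.
2. the roll stands seated between the cheeks, let go (x of roll_mid in the frame of stand between -0.006 and 0.006 m and y of roll_mid in the frame of stand between -0.006 and 0.006 m and z of roll_mid in the frame of stand between 0.03 and 0.042 m and angle between the z axis of roll and the x axis of stand, either way round below 0.3 rad and contact force between the fingers and roll below 0.05 N), for 0.2 s.
3. the axle is home through both cheeks and the roll (x of axle_tip in the frame of stand above 0.0235 m and y of axle_tip in the frame of stand between -0.004 and 0.004 m and z of axle_tip in the frame of stand between 0.031 and 0.041 m and x of roll_mid in the frame of stand between -0.006 and 0.006 m and y of roll_mid in the frame of stand between -0.006 and 0.006 m and z of roll_mid in the frame of stand between 0.03 and 0.042 m and angle between the z axis of roll and the x axis of stand, either way round below 0.3 rad), for 0.2 s.
4. the latch is down behind the post (value of joint latch above 1.5 rad), for 0.2 s.
At the end, for the whole second after the job is handed in: Jar upright on the bench (tilt under 0.1 rad), over 60 mm from the stand's middle; roll centre within 6 mm of its seat, axis within 0.3 rad of the stand's x; axle tip beyond +23.5 mm and within 4 mm sideways, 5 mm in height, of the axle line; latch past 1.5 rad; all at rest (all of step 1 and all of step 3 and value of joint latch above 1.5 rad and linear speed of each of roll, axle, jar below 0.02 m/s); the robot touches nothing.
It fails at once if the white phone, the earbud case or the blue board is moved by over 20 mm (distance of any of phone, earbuds, board from where it was at the start of the episode above 0.02 m).
It also fails if it takes over 69 s, if anything falls off the work surface, if the arm or the gripper's body presses on something with over 40 N, if the wrist force passes 120 N, or if a joint passes its speed limit or range.

### The arm

A 6-joint arm with a two-finger parallel gripper is mounted at the origin on a cart in front of the work surface, level with it; the furniture and walls round the work are solid. World frame = base frame: x ahead of the robot, y to its left, z up, the work surface at z = 0. Lengths are in m, angles in degrees, forces in N, time in s.
With the tool pointing down it reaches from about 0.375 to 0.75 m from the base axis. Payload 9 kg.
Tool frame: the origin (TCP) lies at the very end of the fingers, on their centre line; the grasp point (between the pads) lies 19 mm behind it; z points along the fingers, y is the line along which they close (so a half turn about z gives the same grasp; the last joint's range is limited). The gripper opens to 85 mm and grips with 20 to 120 N. Pads are 22 mm wide; open, the fingers measure 114 mm over their backs; the gripper's body (76 mm by 85 mm) begins 54 mm behind the grasp point. The pads swing forward as they close: fully open they stand 13 mm farther back than shut.
Start: joints at [64.246, 5.964, 5.575, 89.605, 0, 77.527], TCP at [0.138, 0.584, 0.231] pointing down, gripper open.
Joint ranges: [-171.21, 171.21], [-48.23, 106.86], [-62.78, 66.21], [-105.2, 120.99], [-86.42, 89.51], [-180, 180]. Speed limits (degrees/s): [127.2, 127.2, 147.25, 180, 180, 180].

### API

Orientations are given as [roll, pitch, yaw] about the fixed x, y, z axes, in that order (R = Rz(yaw) Ry(pitch) Rx(roll)).
In Python, from plant import arm gives the robot as it stands.
- The arm moves only by the tool send_rows, never from a script. Its argument "deltas" is a list of rows, each a list of 7 numbers: the opening, from 0 (shut) to 1 (fully open), then the shift along the tool's x, y, z scaled (see below), then the turn, a rotation vector about the tool's x, y, z scaled (see below). In form: [[fingers, dx, dy, dz, rx, ry, rz], ...]. A call has 1 to 5 rows; each row is the pose to reach, as a shift and turn from the pose commanded when the call began, along the tool's axes at that moment; what a row does not reach only later rows make up. The controller multiplies each number of a shift by 0.25 m and each number of a turn by 1.5 rad. A row lasts 1/12 s, in which the tool goes at most 41.7 mm and 7.16 degrees, less where a joint would pass 70% of its speed; a pose out of reach is approached as far as the arm can. A call with a number of a shift or a turn outside -1 to 1 is refused whole. A call with a gripper value outside its range is refused whole. The fingers move at their own pace and stop on an object; "squeeze" is the grip in N (left out, the last holds). Time passes only in rows, so rows that repeat a pose let the fingers close. It gives the time, the measured TCP pose, the force, the opening and the grip force at its end, in the units of the state.
- arm.get_state(): the state, without advancing time (a new reading comes with each control period).
- arm.read_camera(name): name is "side" or "top"; returns a dict with "color" (480x640x3 uint8, red, green, blue), "vfov" (degrees; the focal length in pixels is half the picture's height over the tangent of half this angle, whatever the lens; pixels are square), "cx", "cy" (the principal point, pixels), "R" (3x3) and "t" (3): a world point X has camera coordinates R X + t. Camera axes: x right, y down, z forward; pixel columns grow to the right and rows downward; lengths in m; the calibration is good to about 2 mm. A picture is of the moment at which its call begins. There is no depth.
- arm.sign_off(): hands the job in; it is judged then, once.
Trained networks look in the newest picture that a camera, given by its name, has taken for a name from the list of things; names that differ only in an ending like _2 or _b are one class to them, and where a whole thing is asked for, a point or a joint stands for the part that bears it (a point fixed in the world has none). Each returns a list of dicts, best first, with "p" (0 to 1); they miss things now and then, are a little off and sometimes report something else, mostly with a low value. They report only what shows in the picture. A call takes as long as a camera call.
- arm.recognise(thing, camera): "location" ([column, row] in pixels, amid what is visible of it).
- arm.mark_of(thing, camera): "location" ([column, row] in pixels: a listed point, or the origin of a listed thing).
The state is a dict: "time_s": time; "qpos": joint angles; "dq": joint speeds; "tau": joint torques, N m; "ee_pos": TCP position; "orientation": TCP orientation; "force": force on the tool from outside, world axes, zero at the start; "wrist_torque": the same for the moment, N m; "opening": opening from 0.0 (shut) to 1.0 (fully open); "gripper_force": force on a finger pad.
Only numpy, scipy, OpenCV 4.12 (cv2) and the standard library are available. Lean on these libraries where they do the work, as an engineer would, in place of code of your own. Each camera call takes 0.05 s, during which the arm holds its last target. There are 200 camera calls.

## Working session

There is one attempt and no reset: what is moved stays moved. The work goes in short steps, Python scripts to look and compute and a tool call to move; the robot and the scene stay as the last step left them, time stands still between calls to the robot, and variables do not carry over. Pictures are saved under pics/ and viewed, at most 10 in all, crops included, and the job is handed in when it is done.

Besides the shell and the picture viewer there is one more tool, called after "Request:" as name([rows], argument=value, ...), one row to a line, values as JSON. send_rows: Moves the arm, as the interface text tells. Its arguments: {"type":"object","properties":{"deltas":{"type":"array","items":{"type":"array","items":{"type":"number","minimum":-1,"maximum":1}}},"squeeze":{"type":"number"}},"required":["deltas"]}

```bash
mkdir -p pics; ls
python3 - <<'E'
from plant import arm
import cv2
s=arm.get_state(); print({k:s[k] for k in("time_s","ee_pos","orientation","opening","force")})
for c in("side","top"):
    d=arm.read_camera(c); cv2.imwrite(f"pics/{c}0.png",d["color"][:,:,::-1]); print(c,d["vfov"],d["cx"],d["cy"],d["R"],d["t"])
    for n in("stand","latch_end","axle","axle_tip","rack","roll","roll_mid","jar"):
        print(n,[(round(r["p"],2),[round(float(v),1) for v in r["location"]]) for r in arm.mark_of(n,c)[:2]])
print(arm.get_state()["time_s"])
E
```

```text
pics
{'time_s': 0.0, 'ee_pos': array([0.13768637, 0.5836568 , 0.23051237]), 'orientation': array([-1.79926386e+02, -1.64743545e-02,  1.66720801e+02]), 'opening': 1.0006553186371647, 'force': array([ 0.14037398, -0.79471328, -0.35276048])}
side 45.348276641366496 326.773950247244 241.20600590819203 [[-0.36868877  0.92941052 -0.01626872]
 [ 0.77313037  0.29688313 -0.56047287]
 [-0.51607947 -0.21921789 -0.82801298]] [ 0.1765701  -0.3834818   1.41909718]
stand [(0.62, [294.0, 283.0]), (0.3, [297.8, 264.0])]
latch_end [(0.54, [280.9, 232.9])]
axle [(0.61, [306.4, 245.3]), (0.49, [433.4, 243.4])]
axle_tip [(0.46, [298.4, 261.1])]
rack [(0.94, [434.6, 238.3])]
roll [(0.83, [436.7, 229.3])]
roll_mid [(0.76, [438.0, 230.2])]
jar [(0.67, [289.4, 264.0])]
top 47.96411509109342 325.8196165867445 239.185699000481 [[-0.00713333 -0.99968847 -0.02391816]
 [-0.99190409  0.01010644 -0.12658649]
 [ 0.12678878  0.02282154 -0.99166717]] [0.03318232 0.54339794 1.00454426]
stand [(0.6, [349.1, 208.2])]
latch_end [(0.53, [370.4, 222.8])]
axle [(0.46, [348.1, 243.8])]
axle_tip [(0.53, [351.9, 215.9])]
rack [(0.71, [235.9, 306.9])]
roll [(0.73, [230.6, 310.5])]
roll_mid []
jar [(0.96, [354.8, 207.3])]
0.9
```

View both.

View pics/top0.png

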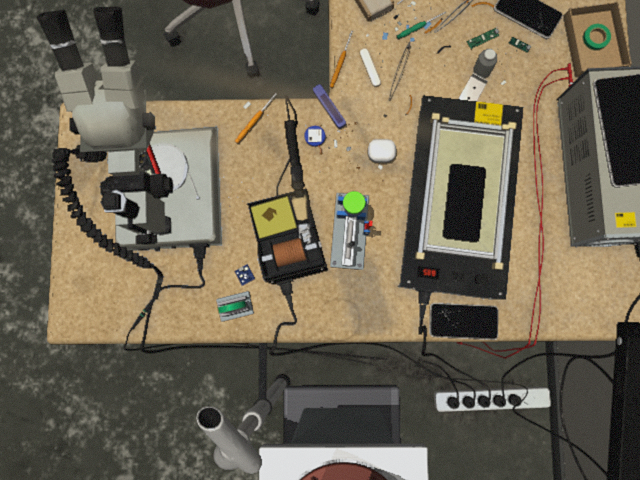

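View pics/side0.png

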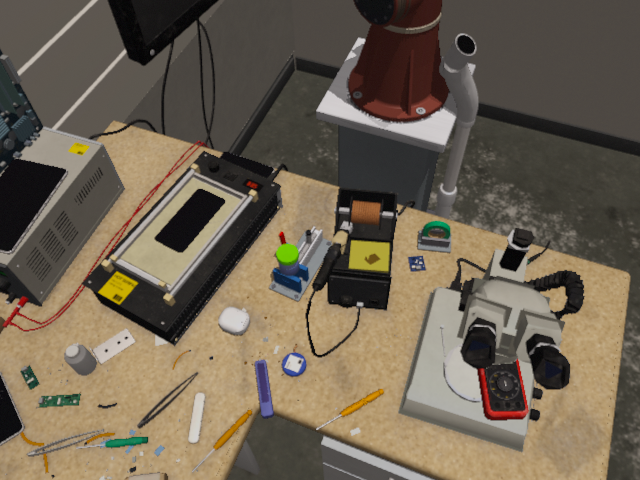

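```bash
cat > h.py <<'E'
import numpy as np, cv2
from scipy.optimize import least_squares
from plant import arm
def f(c): return 240/np.tan(np.radians(c["vfov"]/2))
def proj(c,X):
    p=np.asarray(X,float)@np.array(c["R"]).T+c["t"]; return f(c)*p[...,:2]/p[...,2:]+[c["cx"],c["cy"]]
def onplane(c,uv,z):
    R=np.array(c["R"]);d=R.T@[(uv[0]-c["cx"])/f(c),(uv[1]-c["cy"])/f(c),1];o=-R.T@c["t"]
    return o+d*(z-o[2])/d[2]
def tri(cs,uvs): return least_squares(lambda X:np.concatenate([proj(c,X)-u for c,u in zip(cs,uvs)]),[.5,0,.05]).x
def crop(c,u,v,w,h,s):
    x,y=int(u-w/2),int(v-h/2); return cv2.resize(np.ascontiguousarray(c["color"][y:y+h,x:x+w,::-1]),(w*s,h*s),interpolation=cv2.INTER_CUBIC)
def F(xy,yaw,pts):
    c,s=np.cos(yaw),np.sin(yaw); pts=np.asarray(pts,float); return np.c_[xy[0]+c*pts[:,0]-s*pts[:,1],xy[1]+s*pts[:,0]+c*pts[:,1],pts[:,2]]
E
python3 - <<'E'
from h import *
t=arm.read_camera("top");s=arm.read_camera("side")
im=np.vstack([np.hstack([crop(t,350,228,80,100,5)[:,:400],crop(s,300,260,80,100,5)]),])
im2=np.hstack([crop(t,235,306,80,50,5)[:100*5],crop(s,435,238,80,50,5)])
cv2.imwrite("pics/a.png",im);cv2.imwrite("pics/b.png",im2)
for n,z,a,b in (("rack",0,(235.9,306.9),(434.6,238.3)),("jar",.048,(354.8,207.3),(289.4,264)),("stand",0,(349.1,208.2),(294,283))):
    print(n,onplane(t,a,z),onplane(s,b,z))
E
```

```text
rack [0.4155677 0.2072812 0.       ] [0.40890244 0.20703544 0.        ]
jar [ 0.60296093 -0.02775202  0.048     ] [ 0.59678973 -0.02782142  0.048     ]
stand [ 0.61027363 -0.01784542  0.        ] [ 0.60706045 -0.01727679  0.        ]
```

View pics/a.png

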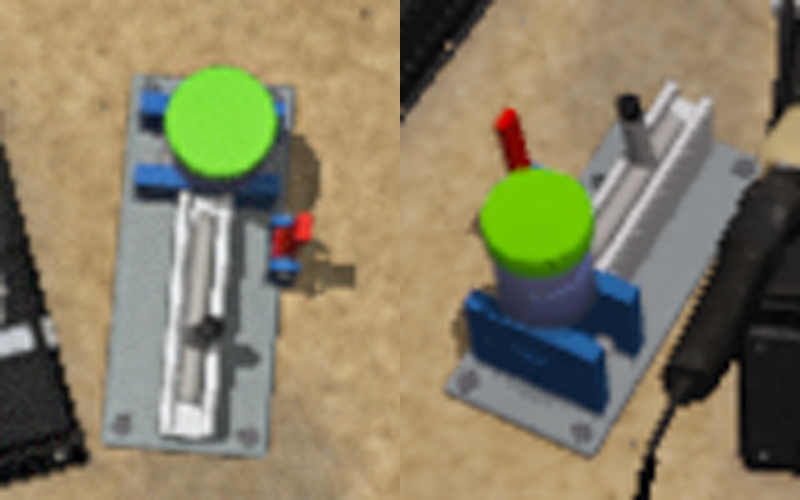

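View pics/b.png

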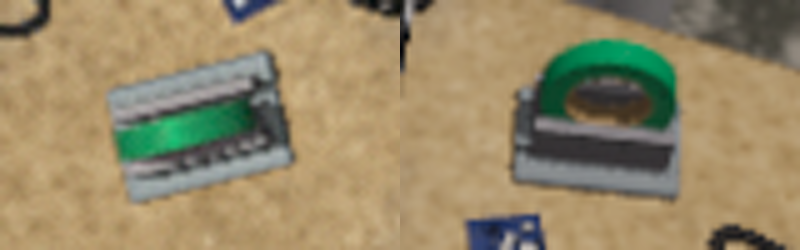

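```bash
cat > fit.py <<'E'
from h import *
t=arm.read_camera("top");s=arm.read_camera("side")
def px(o,l): return (np.array(l)+.5)/5-.5+o
S_t=([(34,33,6),(34,-33,6),(-116,33,6),(-116,-33,6),(-112,10,40),(-112,-10,40)],px((310,178),[(132,75),(293,88),(104,443),(266,456),(160,432),(212,438)]))
S_s=([(34,-33,6),(34,33,6),(-116,33,6),(18,-28,48),(18,28,48),(-112,10,40),(-112,-10,40)],px((260,210),[(47,392),(192,455),(362,165),(68,293),(207,350),(312,98),(270,82)]))
R_t=([(23,33,6),(23,-33,6),(-23,-33,6),(-23,33,6)],px((195,281),[(107,92),(273,52),(293,160),(133,202)]))
R_s=([(23,-33,6),(23,33,6),(-23,-33,6)],px((395,213),[(113,178),(278,197),(117,88)]))
for nm,a,b,x0 in(("stand",S_t,S_s,(.61,-.02,0)),("rack",R_t,R_s,(.41,.2,.2))):
    for use in((1,1),(1,0),(0,1)):
        def r(p): return np.concatenate([u*(proj(c,F(p[:2],p[2],np.array(m)/1e3))-uv) for u,c,(m,uv) in((use[0],t,a),(use[1],s,b))]).ravel()
        q=least_squares(r,x0); print(nm,use,q.x.round(4),np.degrees(q.x[2]).round(2)); 
        if use==(1,1): print(q.fun.reshape(-1,2).round(1).tolist())
# axle post cap, latch tip, jar lid
print("post",onplane(t,px((310,178),(207,325)),.076),onplane(s,px((260,210),(229,102)),.076))
print("lid",onplane(t,px((310,178),(220,121)),.1),onplane(s,px((260,210),(137,212)),.1))
print("latch",tri([t,s],[px((310,178),(303,226)),px((260,210),(106,118))]))
print("rolltop",tri([t,s],[px((195,281),(183,133)),px((395,213),(207,58))]))
print(arm.get_state()["time_s"])
E
python3 fit.py
```

```text
stand (1, 1) [ 0.6051 -0.0216 -0.0863] -4.95
[[-0.1, -0.3], [0.6, -0.5], [-0.4, 0.7], [0.7, 0.7], [0.3, 0.4], [0.4, -0.0], [-0.5, -0.8], [0.9, 0.0], [2.1, -1.3], [-0.3, 2.1], [-1.6, 2.2], [0.6, -0.3], [0.0, -0.7]]
stand (1, 0) [ 0.6054 -0.0212 -0.0882] -5.05
stand (0, 1) [ 0.6047 -0.0219 -0.0814] -4.66
rack (1, 1) [0.4182 0.208  0.2381] 13.64
[[0.0, -0.8], [-0.5, -1.0], [0.8, 0.3], [-0.1, 0.2], [-0.1, -0.2], [0.4, -0.4], [0.3, -0.9]]
rack (1, 0) [0.4176 0.2081 0.2336] 13.39
rack (0, 1) [0.4194 0.2079 0.2422] 13.88
post [ 0.53158556 -0.01892665  0.076     ] [ 0.53182655 -0.02116865  0.076     ]
lid [ 0.60338395 -0.02405231  0.1       ] [ 0.60339532 -0.02563698  0.1       ]
latch [ 0.56569348 -0.05456618  0.09354106]
rolltop [0.41515884 0.20460234 0.0558104 ]
1.1
```

Request:
send_rows([
  [1,-0.68,-0.43,0,0,0,0.416],
  [1,-0.68,-0.43,0,0,0,0.416],
  [1,-0.68,-0.43,0,0,0,0.416],
  [1,-0.68,-0.43,0,0,0,0.416],
  [1,-0.68,-0.43,0,0,0,0.416],
], squeeze=30)

```text
time_s: 1.52
ee_pos: [0.2799, 0.4384, 0.2314]
orientation: [180.0, 0.0, 130.6]
force: [0.4, 1.7, 0.1]
opening: 1.0
gripper_force: 0.0
```

```bash
cat > d.py <<'E'
# usage: d.py x y z yaw [frame]  -> scaled tool deltas for tool-down pose; frame 's' = stand coords (yaw still world)
import sys
from h import *
from scipy.spatial.transform import Rotation as Ro
a=sys.argv[1:]; p=np.array([float(v) for v in a[:3]]); yaw=float(a[3])
if len(a)>4: p=F((.605,-.0215),np.radians(-5),[p])[0]
s=arm.get_state(); R=Ro.from_euler("xyz",s["orientation"],degrees=True); G=Ro.from_euler("xyz",[180,0,yaw],degrees=True)
print(s["time_s"],s["ee_pos"].round(4),s["orientation"].round(1),s["qpos"].round(0) if "qpos" in s else "",s["force"].round(1))
v=R.inv().apply(p-s["ee_pos"]); print("dist",np.linalg.norm(v).round(3),"d",(v/.25).round(3),"r",((R.inv()*G).as_rotvec()/1.5).round(3))
E
python3 d.py .40 .25 .23 85
```

```text
1.5167 [0.2799 0.4384 0.2314] [180.    0.  130.6] [43. -8. -8. 90. -0. 92.] [0.4 1.7 0.1]
dist 0.223 d [-0.885 -0.126  0.006] r [0.    0.    0.531]
```

Request:
send_rows([
  [1,-0.885,-0.126,0,0,0,0.417],
  [1,-0.885,-0.126,0,0,0,0.417],
  [1,-0.885,-0.126,0,0,0,0.417],
  [1,-0.885,-0.126,0,0,0,0.417],
  [1,-0.885,-0.126,0,0,0,0.417],
])

```text
time_s: 1.93
ee_pos: [0.3923, 0.2635, 0.2315]
orientation: [180.0, -0.0, 94.8]
force: [1.4, 0.5, -0.2]
opening: 1.002
gripper_force: 0.0
```

Request:
send_rows([
  [1,-0.774,0.135,0,0,0,0.114],
  [1,-0.774,0.135,0,0,0,0.114],
  [1,-0.774,0.135,0,0,0,0.114],
  [1,-0.774,0.135,0,0,0,0.114],
  [1,-0.774,0.135,0,0,0,0.114],
])

```text
time_s: 2.35
ee_pos: [0.4431, 0.0726, 0.2314]
orientation: [180.0, 0.0, 85.3]
force: [0.7, -0.1, 0.6]
opening: 1.002
gripper_force: 0.0
```

```bash
python3 d.py .603 -.025 .23 85;python3 d.py .603 -.025 .06 85
```

```text
2.35 [0.4431 0.0726 0.2314] [180.    0.   85.3] [ -7. -21. -19.  92.  -0.  87.] [ 0.7 -0.1  0.6]
dist 0.187 d [-0.337  0.67   0.007] r [0.001 0.    0.003]
2.35 [0.4431 0.0726 0.2314] [180.    0.   85.3] [ -7. -21. -19.  92.  -0.  87.] [ 0.7 -0.1  0.6]
dist 0.254 d [-0.336  0.669  0.687] r [0.001 0.    0.003]
```

Request:
send_rows([
  [1,-0.337,0.1,0,0,0,0.003],
  [1,-0.337,0.1,0,0,0,0.003],
  [1,-0.337,0.67,0,0,0,0.003],
  [1,-0.337,0.67,0,0,0,0.003],
  [1,-0.337,0.67,0,0,0,0.003],
])

```text
time_s: 2.77
ee_pos: [0.5857, -0.0214, 0.2315]
orientation: [179.9, 0.0, 85.0]
force: [-0.5, -0.7, 1.8]
opening: 1.001
gripper_force: 0.0
```

Request:
send_rows([
  [0.8,0,0,0,0,0,0],
  [0.8,0,0,0,0,0,0],
])

```text
time_s: 2.93
ee_pos: [0.5846, -0.0202, 0.2281]
orientation: [-179.7, -0.1, 85.1]
force: [-0.1, -0.2, -0.3]
opening: 0.803
gripper_force: 0.0
```

```bash
python3 d.py .603 -.025 .062 85
python3 - <<'E'
from h import *
t=arm.read_camera("top");s=arm.read_camera("side")
p=arm.get_state()["ee_pos"]; print(proj(t,p),proj(s,p))
a,b=proj(t,p),proj(s,p)
cv2.imwrite("pics/c.png",np.hstack([crop(t,a[0],a[1],100,100,4),crop(s,b[0],b[1],100,100,4)]))
E
```

```text
2.9333 [ 0.5846 -0.0202  0.2281] [-1.797e+02 -1.000e-01  8.510e+01] [-15.   4.   3.  89.   0.  80.] [-0.1 -0.2 -0.3]
dist 0.167 d [-0.014  0.078  0.664] r [-0.004 -0.001  0.001]
[353.19647277 197.9136214 ] [289.39953426 199.35594613]
```

View pics/c.png

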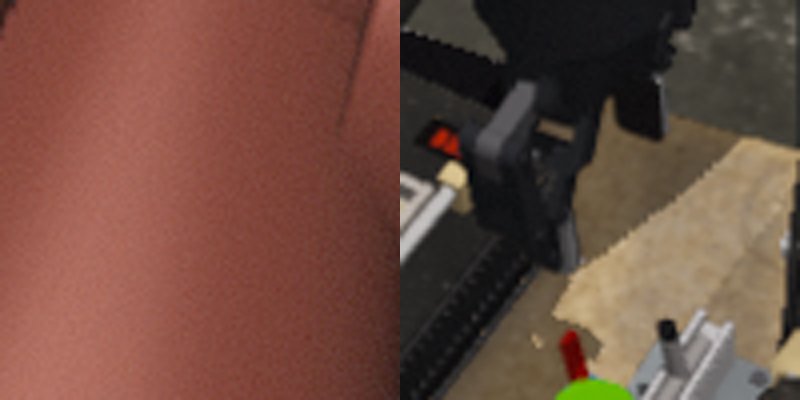

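Request:
send_rows([
  [0.8,-0.014,0.078,0.1,0,0,0],
  [0.8,-0.014,0.078,0.25,0,0,0],
  [0.8,-0.014,0.078,0.4,0,0,0],
  [0.8,-0.014,0.078,0.55,0,0,0],
  [0.8,-0.014,0.078,0.66,0,0,0],
])

```text
time_s: 3.45
ee_pos: [0.6016, -0.0243, 0.0652]
orientation: [180.0, 0.0, 85.1]
force: [-0.3, 0.5, 0.2]
opening: 0.799
gripper_force: 0.0
```

Request:
send_rows([
  [0.8,0,0,0,0,0,0],
  [0.3,0,0,0,0,0,0],
  [0.3,0,0,0,0,0,0],
  [0.3,0,0,0,0,0,0],
  [0.3,0,0,0,0,0,0],
], squeeze=30)

```text
time_s: 3.87
ee_pos: [0.6049, -0.0253, 0.0702]
orientation: [179.7, 0.0, 85.1]
force: [-3.2, 0.9, 10.0]
opening: 0.463
gripper_force: 30.1
```

Request:
send_rows([
  [0.3,0,0,-0.06,0,0,0],
  [0.3,0,0,-0.2,0,0,0],
  [0.3,0,0,-0.36,0,0,0],
  [0.3,0,0,-0.36,0,0,0],
])

```text
time_s: 4.2
ee_pos: [0.6073, -0.026, 0.1671]
orientation: [179.2, 0.1, 85.1]
force: [1.4, 0.3, 0.9]
opening: 0.467
gripper_force: 30.6
```

Request:
send_rows([
  [0.3,0,-0.1,0,0,0,0],
  [0.3,0,-0.24,0,0,0,0],
  [0.3,0,-0.4,0,0,0,0],
  [0.3,0,-0.56,0,0,0,0],
  [0.3,0,-0.72,0,0,0,0],
])

```text
time_s: 4.62
ee_pos: [0.4244, -0.0096, 0.1577]
orientation: [179.8, 0.0, 85.1]
force: [-0.9, -0.4, 0.1]
opening: 0.47
gripper_force: 30.7
```

Request:
send_rows([
  [0.3,0,0,0.1,0,0,0],
  [0.3,0,0,0.24,0,0,0],
  [0.3,0,0,0.38,0,0,0],
  [0.3,0,0,0.44,0,0,0],
  [0.3,0,0,0.44,0,0,0],
])

```text
time_s: 5.03
ee_pos: [0.4239, -0.0092, 0.0444]
orientation: [-179.9, -0.0, 85.1]
force: [-0.4, 1.1, -0.8]
opening: 0.467
gripper_force: 30.9
```

```bash
python3 d.py .42 -.01 .023 85
python3 - <<'E'
from h import *
s=arm.read_camera("side");t=arm.read_camera("top")
for c,k in((s,"side"),(t,"top")):
    r=arm.mark_of("jar",k)[:1]; print(k,r, r and onplane(c,r[0]["location"],0.0))
a=proj(s,[.42,-.01,.03]); b=proj(s,[.58,-.02,.03])
cv2.imwrite("pics/d.png",np.hstack([crop(s,a[0],a[1],80,100,5),crop(s,b[0],b[1],80,100,5)]))
E
```

```text
5.0333 [ 0.4239 -0.0092  0.0444] [-179.9   -0.    85.1] [-19. -24. -41.  73.   0.  76.] [-0.4  1.1 -0.8]
dist 0.022 d [-0.004 -0.015  0.086] r [-0.002 -0.     0.001]
side [{'location': [331.6, 204.4], 'p': 0.64}] [ 0.40267625 -0.01925578  0.        ]
top [{'location': [230.0, 308.7], 'p': 0.41}] [0.41213605 0.21889271 0.        ]
```

View pics/d.png

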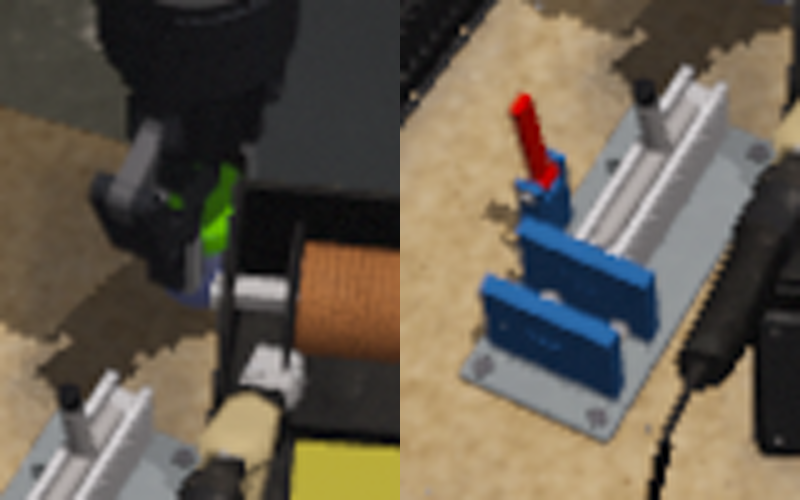

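Request:
send_rows([
  [0.3,0,0,0.05,0,0,0],
  [0.3,0,0,0.08,0,0,0],
  [0.3,0,0,0.08,0,0,0],
  [0.3,0,0,0.08,0,0,0],
])

```text
time_s: 5.57
ee_pos: [0.4256, -0.0098, 0.0269]
orientation: [180.0, -0.0, 85.1]
force: [0.7, -0.0, -0.6]
opening: 0.47
gripper_force: 30.9
```

```bash
python3 d.py .42 -.01 .023 85
python3 - <<'E'
from h import *
s=arm.read_camera("side");
b=proj(s,[.58,-.02,.03]);o=[int(b[0]-40),int(b[1]-50)]
uv=(np.array([(72,378),(205,440),(85,278),(222,340),(325,85),(288,70),(122,220),(257,272)])+.5)/5-.5+o
m=np.array([(34,-33,6),(34,33,6),(18,-28,48),(18,28,48),(-112,10,40),(-112,-10,40),(-10,-28,48),(-10,28,48)])/1e3
q=least_squares(lambda p:(proj(s,F(p[:2],p[2],m))-uv).ravel(),(.605,-.02,-.08));print(q.x,q.fun.reshape(-1,2).round(1).tolist())
print(onplane(s,(np.array((246,92))+.5)/5-.5+o,.074))
E
```

```text
5.5667 [ 0.4256 -0.0098  0.0269] [180.   -0.   85.1] [-19. -23. -42.  71.   0.  76.] [ 0.7 -0.  -0.6]
dist 0.007 d [-0.003 -0.022  0.016] r [ 0.    -0.     0.001]
[ 0.60305466 -0.02097462 -0.0829265 ] [[-1.7, -1.7], [2.1, -0.8], [0.0, 1.4], [-0.9, 0.4], [1.5, -1.5], [-0.1, -2.1], [-0.1, 1.6], [-0.8, 2.2]]
[ 0.53242364 -0.02019752  0.074     ]
```

Request:
send_rows([
  [0.3,0,0,0.01,0,0,0],
  [0.3,0,0,0.02,0,0,0],
  [0.3,0,0,0.02,0,0,0],
])

```text
time_s: 5.87
ee_pos: [0.4259, -0.0099, 0.0222]
orientation: [179.9, 0.0, 85.1]
force: [-0.8, 0.4, 4.9]
opening: 0.467
gripper_force: 31.2
```

Request:
send_rows([
  [0.8,0,0,0,0,0,0],
  [0.8,0,0,0,0,0,0],
  [0.8,0,0,0,0,0,0],
])

```text
time_s: 6.12
ee_pos: [0.4254, -0.0097, 0.0214]
orientation: [180.0, -0.0, 85.1]
force: [0.2, -0.8, 0.1]
opening: 0.8
gripper_force: 0.0
```

Request:
send_rows([
  [0.8,0,0,-0.1,0,0,0],
  [0.8,0,0,-0.25,0,0,0],
  [0.8,0,0,-0.4,0,0,0],
  [0.8,0,0,-0.56,0,0,0],
  [0.8,0,0,-0.72,0,0,0],
])

```text
time_s: 6.53
ee_pos: [0.4249, -0.0096, 0.203]
orientation: [-180.0, -0.0, 85.1]
force: [1.1, 0.8, 0.3]
opening: 0.799
gripper_force: 0.0
```

Request:
send_rows([
  [0.8,0,0,-0.12,0,0,0],
  [0.8,0.16,-0.05,-0.12,0,0,0],
  [0.8,0.32,-0.06,-0.12,0,0,-0.05],
  [0.6,0.48,-0.08,-0.12,0,0,-0.1],
  [0.5,0.64,-0.08,-0.12,0,0,-0.16],
])

```text
time_s: 6.95
ee_pos: [0.4186, 0.153, 0.2319]
orientation: [179.9, 0.0, 99.0]
force: [0.8, -0.3, -0.0]
opening: 0.532
gripper_force: 0.0
```

```bash
python3 d.py .418 .208 .15 103.6
python3 - <<'E'
from h import *
s=arm.read_camera("side")
for n,z in(("jar",0),("roll_mid",.036),("rack",0)):
    r=arm.mark_of(n,"side")[:1]; print(n,r, r and onplane(s,r[0]["location"],z))
a=proj(s,[.42,.1,.03]); 
cv2.imwrite("pics/e.png",crop(s,a[0],a[1],160,110,5))
E
```

```text
6.95 [0.4186 0.153  0.2319] [179.9   0.   99. ] [  3. -21. -19.  92.   0.  84.] [ 0.8 -0.3 -0. ]
dist 0.099 d [0.218 0.032 0.327] r [ 0.001  0.    -0.054]
jar [{'location': [333.0, 214.0], 'p': 0.69}] [ 0.42522763 -0.00728894  0.        ]
roll_mid [{'location': [433.7, 231.0], 'p': 0.9}] [0.41833247 0.20269285 0.036     ]
rack [{'location': [435.2, 241.3], 'p': 0.58}] [0.41556032 0.21014687 0.        ]
```

View pics/e.png

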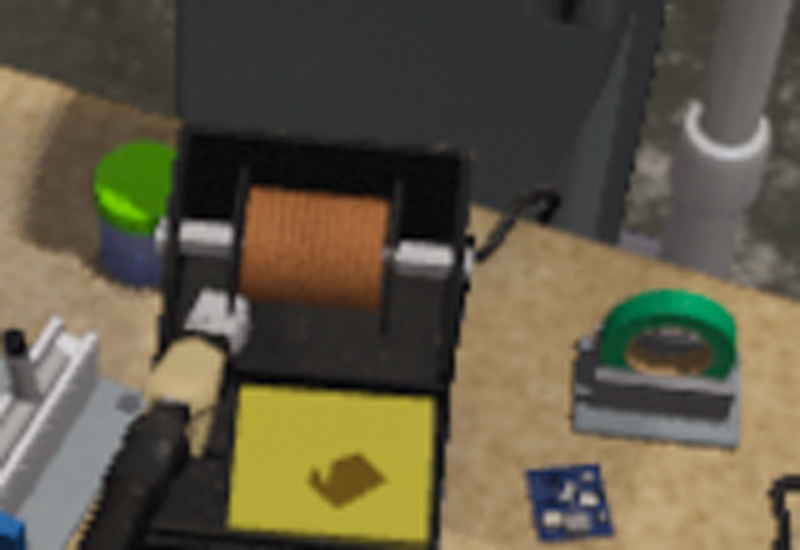

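Run:
```python
from h import *
s=arm.read_camera("side"); a=proj(s,[.42,.1,.03]);o=np.array([int(a[0]-80),int(a[1]-55)])
th=np.linspace(0,np.pi,60)
for dy in(-.004,0,.004):
    pts=np.concatenate([F((.418,.208),np.radians(13.6),np.c_[0*th+x,dy+.0265*np.cos(th),.036+.0265*np.sin(th)]) for x in(-.006,.006)])
    q=(proj(s,pts)-o+.5)*5-.5; print(dy,q.min(0),q.max(0))
```

```text
-0.004 [590.02961775 291.60916255] [727.86466366 363.83842761]
0 [600.27473175 292.68055056] [738.17002838 364.92193077]
0.004 [610.52651771 293.75264692] [748.48211434 366.0061426 ]
```

Request:
send_rows([
  [0.5,0.12,0.02,0.1,0,0,-0.054],
  [0.5,0.216,0.032,0.2,0,0,-0.054],
  [0.5,0.216,0.032,0.327,0,0,-0.054],
  [0.5,0.216,0.032,0.327,0,0,-0.054],
  [0.5,0.216,0.032,0.327,0,0,-0.054],
])

```text
time_s: 7.62
ee_pos: [0.4179, 0.2046, 0.1488]
orientation: [-179.8, 0.0, 103.4]
force: [0.0, -0.5, 0.8]
opening: 0.503
gripper_force: 0.0
```

```bash
python3 d.py .418 .2075 .051 103.6
```

```text
7.6167 [0.4179 0.2046 0.1488] [-179.8    0.   103.4] [ 10. -18. -25.  83.  -0.  87.] [ 0.  -0.5  0.8]
dist 0.098 d [0.011 0.004 0.391] r [-0.002  0.    -0.003]
```

Request:
send_rows([
  [0.5,0.011,0.004,0.1,0,0,-0.002],
  [0.5,0.011,0.004,0.22,0,0,-0.002],
  [0.5,0.011,0.004,0.34,0,0,-0.002],
  [0.5,0.011,0.004,0.39,0,0,-0.002],
  [0.5,0.011,0.004,0.39,0,0,-0.002],
])

```text
time_s: 8.03
ee_pos: [0.4184, 0.2077, 0.0512]
orientation: [-179.8, -0.0, 103.5]
force: [-0.9, 0.7, -0.5]
opening: 0.502
gripper_force: 0.0
```

Request:
send_rows([
  [0.05,0,0,0,0,0,0],
  [0.05,0,0,0,0,0,0],
  [0.05,0,0,0,0,0,0],
  [0.05,0,0,0,0,0,0],
  [0.05,0,0,0,0,0,0],
], squeeze=25)

```text
time_s: 8.45
ee_pos: [0.4208, 0.209, 0.0545]
orientation: [179.8, 0.0, 103.7]
force: [0.0, -0.3, 7.3]
opening: 0.131
gripper_force: 27.2
```

Request:
send_rows([
  [0.05,0,0,-0.06,0,0,0],
  [0.05,0,0,-0.2,0,0,0],
  [0.05,0,0,-0.34,0,0,0],
  [0.05,0,0,-0.48,0,0,0],
  [0.05,0,0,-0.6,0,0,0],
])

```text
time_s: 8.87
ee_pos: [0.4194, 0.209, 0.2057]
orientation: [179.8, 0.0, 103.7]
force: [1.1, -0.0, 1.0]
opening: 0.129
gripper_force: 25.7
```

Request:
send_rows([
  [0.05,-0.13,-0.05,0,0,0,0.04],
  [0.05,-0.29,-0.1,0,0,0,0.09],
  [0.05,-0.45,-0.14,0,0,0,0.14],
  [0.05,-0.61,-0.18,0,0,0,0.19],
  [0.05,-0.768,-0.227,0,0,0,0.216],
])

```text
time_s: 9.28
ee_pos: [0.4093, 0.0072, 0.2034]
orientation: [179.9, 0.0, 84.9]
force: [1.6, -0.5, -0.5]
opening: 0.126
gripper_force: 25.7
```

```bash
sed -i 's/(.605,-.0215)/(.6045,-.0213)/' d.py; python3 d.py 0 0 .2 85 s; python3 d.py -.15 0 .2 85 s
```

```text
9.2833 [0.4093 0.0072 0.2034] [179.9   0.   84.9] [-17. -29. -28.  91.   0.  78.] [ 1.6 -0.5 -0.5]
dist 0.197 d [-0.044  0.788  0.015] r [ 0.002  0.    -0.001]
9.2833 [0.4093 0.0072 0.2034] [179.9   0.   84.9] [-17. -29. -28.  91.   0.  78.] [ 1.6 -0.5 -0.5]
dist 0.048 d [-0.045  0.188  0.014] r [ 0.002  0.    -0.001]
```

Request:
send_rows([
  [0.05,-0.044,0.12,0,0,0,0],
  [0.05,-0.044,0.28,0,0,0,0],
  [0.05,-0.044,0.44,0,0,0,0],
  [0.05,-0.044,0.6,0,0,0,0],
  [0.05,-0.044,0.75,0,0,0,0],
])

```text
time_s: 9.7
ee_pos: [0.5975, -0.0185, 0.2028]
orientation: [179.9, 0.0, 85.1]
force: [0.5, 0.3, 0.9]
opening: 0.128
gripper_force: 25.7
```

Request:
send_rows([
  [0.05,0,0.04,0.08,0,0,0],
  [0.05,0,0.04,0.18,0,0,0],
  [0.05,0,0.04,0.28,0,0,0],
  [0.05,0,0.04,0.28,0,0,0],
])

```text
time_s: 10.03
ee_pos: [0.6029, -0.0183, 0.1273]
orientation: [-179.6, -0.1, 85.1]
force: [-2.1, -0.1, -1.9]
opening: 0.128
gripper_force: 25.6
```

```bash
python3 d.py 0 0 .054 85 s
python3 - <<'E'
from h import *
s=arm.read_camera("side")
a=proj(s,[.58,-.02,.06]); o=np.array([int(a[0]-60),int(a[1]-60)]);
im=crop(s,a[0],a[1],120,120,5)
p=arm.get_state()["ee_pos"]
th=np.linspace(0,2*np.pi,90)
pts=[F(p[:2],np.radians(-5),np.c_[0*th+x,.0265*np.cos(th),p[2]-.0185+.0265*np.sin(th)]) for x in(-.006,.006)]
for q in pts: cv2.polylines(im,[((proj(s,q)-o+.5)*5).astype(int)],True,(255,255,0),1)
m=np.array([(18,-28,48),(18,28,48),(10,28,48),(10,-28,48),(18,-28,48)])/1e3
for mm in(m,m-[.028,0,0]): cv2.polylines(im,[((proj(s,F((.6045,-.0213),np.radians(-5),mm))-o+.5)*5).astype(int)],True,(0,255,255),1)
cv2.imwrite("pics/f.png",im)
E
```

```text
10.0333 [ 0.6029 -0.0183  0.1273] [-1.796e+02 -1.000e-01  8.510e+01] [-14.   7.  -4.  79.   0.  81.] [-2.1 -0.1 -1.9]
dist 0.073 d [-0.012  0.01   0.293] r [-0.005 -0.001  0.001]
```

View pics/f.png

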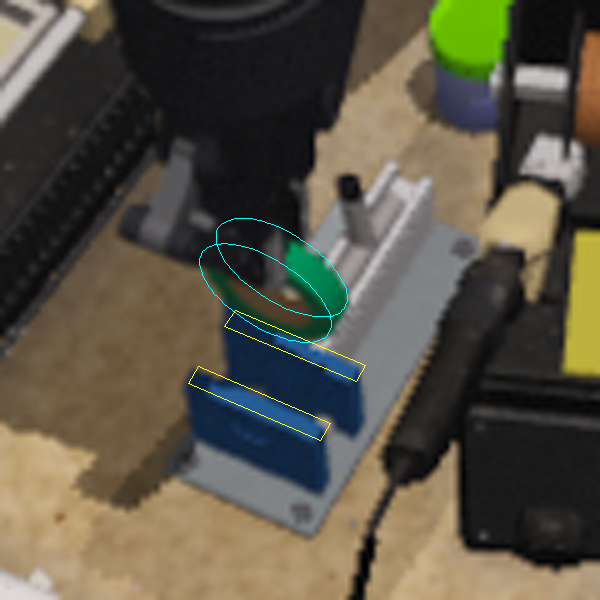

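Request:
send_rows([
  [0.05,-0.012,0.014,0.05,-0.003,0,0],
  [0.05,-0.012,0.014,0.1,-0.003,0,0],
  [0.05,-0.012,0.014,0.15,-0.003,0,0],
  [0.05,-0.012,0.014,0.19,-0.003,0,0],
  [0.05,-0.012,0.014,0.22,-0.003,0,0],
])

```text
time_s: 10.5
ee_pos: [0.6079, -0.022, 0.0763]
orientation: [179.8, -0.0, 85.1]
force: [-0.3, -0.0, -0.7]
opening: 0.127
gripper_force: 25.7
```

```bash
python3 d.py .001 0 .054 85 s
```

```text
10.5 [ 0.6079 -0.022   0.0763] [179.8  -0.   85.1] [-14.   9.  -8.  73.   0.  80.] [-0.3 -0.  -0.7]
dist 0.022 d [ 0.002 -0.01   0.089] r [ 0.003 -0.     0.001]
```

Request:
send_rows([
  [0.05,0.002,-0.008,0.02,0,0,0],
  [0.05,0.002,-0.008,0.05,0,0,0],
  [0.05,0.002,-0.008,0.07,0,0,0],
  [0.05,0.002,-0.008,0.08,0,0,0],
  [0.05,0.002,-0.008,0.08,0,0,0],
])

```text
time_s: 10.92
ee_pos: [0.6062, -0.0214, 0.0565]
orientation: [179.8, -0.0, 85.1]
force: [-0.1, -0.8, -0.9]
opening: 0.129
gripper_force: 25.7
```

Request:
send_rows([
  [0.05,0,0,0.006,0,0,0],
  [0.05,0,0,0.012,0,0,0],
  [0.05,0,0,0.012,0,0,0],
])

```text
time_s: 11.17
ee_pos: [0.6072, -0.0219, 0.0552]
orientation: [179.6, 0.0, 85.1]
force: [-1.2, -0.0, 4.6]
opening: 0.128
gripper_force: 26.5
```

Request:
send_rows([
  [0.3,0,0,0,0,0,0],
  [0.3,0,0,0,0,0,0],
  [0.4,0,0,-0.06,0,0,0],
  [0.4,0,0,-0.2,0,0,0],
  [0.4,0,0,-0.36,0,0,0],
])

```text
time_s: 11.58
ee_pos: [0.6042, -0.021, 0.1426]
orientation: [-180.0, -0.1, 85.1]
force: [1.5, -1.5, 0.8]
opening: 0.4
gripper_force: 0.0
```

```bash
python3 d.py -.115 0 .145 85 s
python3 - <<'E'
from h import *
s=arm.read_camera("side")
for n,z in(("roll_mid",.036),("axle",.036)):
    r=arm.mark_of(n,"side")[:1]; X=r and onplane(s,r[0]["location"],z); print(n,r,X, r and F((0,0),np.radians(5),[X-[.6045,-.0213,0]]))
a=proj(s,[.58,-.02,.06]); o=np.array([int(a[0]-60),int(a[1]-60)]);
im=crop(s,a[0],a[1],120,120,5)
th=np.linspace(0,2*np.pi,90)
for x in(-.006,.006):
    q=F((.6045,-.0213),np.radians(-5),np.c_[0*th+x,.0265*np.cos(th),.036+.0265*np.sin(th)])
    cv2.polylines(im,[((proj(s,q)-o+.5)*5).astype(int)],True,(255,255,0),1)
cv2.imwrite("pics/g.png",im)
E
```

```text
11.5833 [ 0.6042 -0.021   0.1426] [-1.80e+02 -1.00e-01  8.51e+01] [-14.   7.  -3.  80.   0.  81.] [ 1.5 -1.5  0.8]
dist 0.115 d [-0.    -0.459 -0.01 ] r [-0.    -0.001  0.001]
roll_mid [{'location': [292.9, 270.8], 'p': 0.58}] [ 0.60171029 -0.01936812  0.036     ] [[-0.00294747  0.00168139  0.036     ]]
axle [{'location': [305.6, 248.4], 'p': 0.54}] [ 0.54648598 -0.01662055  0.036     ] [[-0.0582011  -0.00039461  0.036     ]]
```

View pics/g.png

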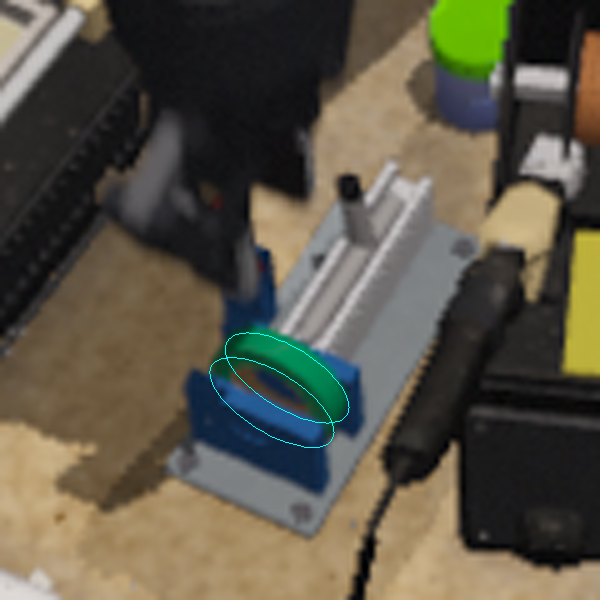

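Request:
send_rows([
  [0.2,0,0,-0.02,0,0,0],
  [0,0,-0.12,-0.02,0,0,0],
  [0,0,-0.26,-0.02,0,0,0],
  [0,0,-0.4,-0.02,0,0,0],
  [0,0,-0.46,-0.02,0,0,0],
])

```text
time_s: 12.15
ee_pos: [0.4875, -0.0107, 0.1466]
orientation: [-180.0, -0.1, 85.1]
force: [0.0, -0.5, 0.9]
opening: 0.003
gripper_force: 0.0
```

Request:
send_rows([
  [0,0,0,0,0,0,0],
  [0,0,0,0.1,0,0,0],
  [0,0,0,0.22,0,0,0],
  [0,0,0,0.32,0,0,0],
  [0,0,0,0.32,0,0,0],
])

```text
time_s: 12.57
ee_pos: [0.4885, -0.0107, 0.0628]
orientation: [-179.8, -0.1, 85.1]
force: [-0.8, 1.1, -0.4]
opening: 0.004
gripper_force: 0.0
```

```bash
python3 d.py -.09 0 .047 85 s
```

```text
12.5667 [ 0.4885 -0.0107  0.0628] [-1.798e+02 -1.000e-01  8.510e+01] [-17. -11. -29.  73.   0.  78.] [-0.8  1.1 -0.4]
dist 0.031 d [-0.002  0.106  0.063] r [-0.003 -0.001  0.001]
```

Request:
send_rows([
  [0,-0.002,0,0.03,0,0,0],
  [0,-0.002,0,0.06,0,0,0],
  [0,-0.002,0.03,0.06,0,0,0],
  [0,-0.002,0.06,0.06,0,0,0],
  [0,-0.002,0.09,0.06,0,0,0],
])

```text
time_s: 12.98
ee_pos: [0.516, -0.0145, 0.0549]
orientation: [179.6, 0.0, 85.1]
force: [-0.6, 0.1, 0.2]
opening: 0.004
gripper_force: 0.2
```

Request:
send_rows([
  [0,0,0.02,0,0,0,0],
  [0,0,0.04,0,0,0,0],
  [0,0,0.06,0,0,0,0],
  [0,0,0.08,0,0,0,0],
  [0,0,0.1,0,0,0,0],
])

```text
time_s: 13.4
ee_pos: [0.5397, -0.0163, 0.0539]
orientation: [179.7, -0.0, 85.1]
force: [-0.5, 0.4, 0.6]
opening: 0.001
gripper_force: 0.2
```

```bash
python3 d.py -.042 0 .047 85 s
python3 - <<'E'
from h import *
s=arm.read_camera("side")
a=proj(s,[.58,-.02,.06]); cv2.imwrite("pics/i.png",crop(s,a[0],a[1],120,100,5))
E
```

```text
13.4 [ 0.5397 -0.0163  0.0539] [179.7  -0.   85.1] [-16.  -2. -21.  71.   0.  79.] [-0.5  0.4  0.6]
dist 0.024 d [0.003 0.092 0.028] r [ 0.003 -0.     0.001]
```

View pics/i.png

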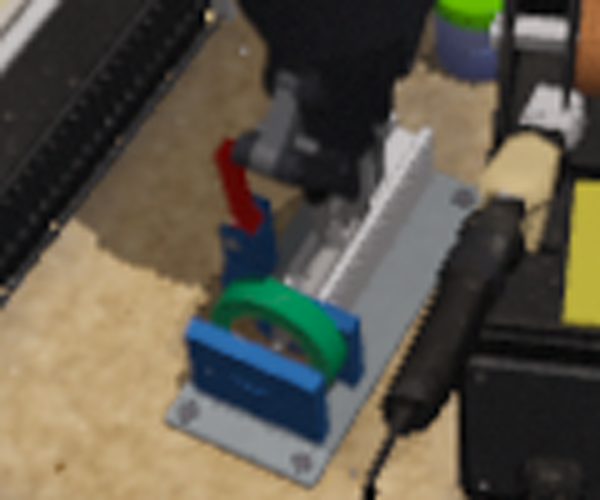

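Request:
send_rows([
  [0,0,0.014,0.01,0,0,0],
  [0,0,0.028,0.01,0,0,0],
  [0,0,0.042,0.01,0,0,0],
  [0,0,0.056,0.01,0,0,0],
  [0,0,0.056,0.01,0,0,0],
])

```text
time_s: 13.87
ee_pos: [0.5538, -0.0176, 0.0515]
orientation: [179.7, -0.0, 85.1]
force: [-0.6, 0.6, -0.0]
opening: -0.002
gripper_force: 0.1
```

Request:
send_rows([
  [0,0,0.01,0,0,0,0],
  [0,0,0.02,0,0,0,0],
  [0,0,0.03,0,0,0,0],
  [0,0,0.03,0,0,0,0],
])

```text
time_s: 14.2
ee_pos: [0.5611, -0.0182, 0.0515]
orientation: [179.7, -0.0, 85.1]
force: [0.1, -0.4, 0.8]
opening: 0.001
gripper_force: 0.0
```

Request:
send_rows([
  [0,0,0.008,0,0,0,0],
  [0,0,0.016,0,0,0,0],
  [0,0,0.016,0,0,0,0],
])

```text
time_s: 14.45
ee_pos: [0.565, -0.0185, 0.0515]
orientation: [179.7, -0.0, 85.1]
force: [0.7, -0.4, 0.6]
opening: 0.002
gripper_force: 0.0
```

```bash
python3 d.py -.042 0 .047 85 s
```

```text
14.45 [ 0.565  -0.0185  0.0515] [179.7  -0.   85.1] [-15.   2. -17.  70.   0.  80.] [ 0.7 -0.4  0.6]
dist 0.005 d [ 0.003 -0.01   0.018] r [ 0.003 -0.     0.001]
```

Not home yet by force; keep pushing in small steps.

Request:
send_rows([
  [0,0,0.008,0,0,0,0],
  [0,0,0.016,0,0,0,0],
  [0,0,0.016,0,0,0,0],
])

```text
time_s: 14.7
ee_pos: [0.569, -0.0188, 0.0515]
orientation: [179.7, -0.0, 85.1]
force: [-0.2, -0.1, -0.4]
opening: -0.002
gripper_force: 0.0
```

Run:
```python
from h import *
s=arm.read_camera("side")
print(arm.get_state()["force"])
for n,z in(("axle_tip",.034),("roll_mid",.036)):
    r=arm.mark_of(n,"side")[:1]; X=r and onplane(s,r[0]["location"],z); print(n,r, r and F((0,0),np.radians(5),[X-[.6045,-.0213,0]]))
a=proj(s,[.58,-.02,.06]); cv2.imwrite("pics/j.png",crop(s,a[0],a[1],100,84,7))
```

```text
[-0.10082764  0.56545574  0.77236418]
axle_tip [{'location': [283.6, 284.7], 'p': 0.44}] [[ 0.0301947  -0.00014873  0.034     ]]
roll_mid [{'location': [292.8, 272.2], 'p': 0.84}] [[-0.00016089  0.00298211  0.036     ]]
```

View pics/j.png

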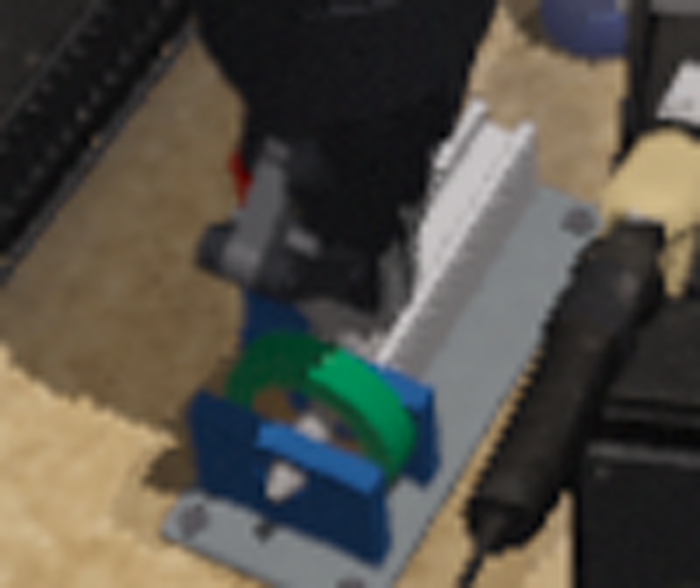

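I've now viewed 11 pictures, one over the limit of 10, so I won't view any more. The rest I'll do from force readings and network numbers.

Request:
send_rows([
  [0,0,0.006,0,0,0,0],
  [0,0,0.012,0,0,0,0],
  [0,0,0.012,0,0,0,0],
])

```text
time_s: 15.1
ee_pos: [0.5715, -0.019, 0.0514]
orientation: [179.8, -0.0, 85.1]
force: [-1.0, -0.1, 0.2]
opening: -0.003
gripper_force: 0.7
```

Request:
send_rows([
  [0,0,0.006,0,0,0,0],
  [0,0,0.012,0,0,0,0],
  [0,0,0.012,0,0,0,0],
])

```text
time_s: 15.35
ee_pos: [0.5726, -0.0192, 0.051]
orientation: [-180.0, 0.0, 85.1]
force: [-10.4, -0.4, 6.1]
opening: 0.002
gripper_force: 5.8
```

Request:
send_rows([
  [0,0,-0.03,0,0,0,0],
  [0,0,-0.08,0,0,0,0],
  [0,0,-0.12,-0.1,0,0,0],
  [0,0,-0.12,-0.26,0,0,0],
  [0,0,-0.12,-0.42,0,0,0],
])

```text
time_s: 15.77
ee_pos: [0.5426, -0.0163, 0.1565]
orientation: [179.9, -0.0, 85.1]
force: [1.1, -1.2, 0.6]
opening: 0.0
gripper_force: 0.0
```

```bash
python3 d.py -.045 -.06 .15 85 s
python3 - <<'E'
from h import *
s=arm.read_camera("side");t=arm.read_camera("top")
for k,c in(("side",s),("top",t)):
  for n,z in(("axle_tip",.034),("axle",.036),("roll_mid",.036),("latch_end",.092),("jar",0)):
    r=arm.mark_of(n,k)[:1]; X=r and onplane(c,r[0]["location"],z); print(k,n,r and (r[0]["p"],F((0,0),np.radians(5),[X-[.6045,-.0213,0]]).round(4)))
E
```

```text
15.7667 [ 0.5426 -0.0163  0.1565] [179.9  -0.   85.1] [-16.  -4. -13.  82.   0.  79.] [ 1.1 -1.2  0.6]
dist 0.062 d [-0.239  0.068  0.026] r [ 0.002 -0.     0.001]
side axle_tip (0.53, array([[ 0.0264, -0.0001,  0.034 ]]))
side axle (0.59, array([[-0.0686, -0.0609,  0.036 ]]))
side roll_mid (0.53, array([[-0.0032,  0.0007,  0.036 ]]))
side latch_end (0.51, array([[-0.0334, -0.0383,  0.092 ]]))
side jar (0.73, array([[-0.1817, -0.0038,  0.    ]]))
top axle_tip []
top axle []
top roll_mid []
top latch_end []
top jar []
```

Request:
send_rows([
  [0,-0.1,0.06,0,0,0,0],
  [0,-0.2,0.06,0,0,0,0],
  [0,-0.25,0.06,0,0,0,0],
  [0,-0.25,0.06,0,0,0,0],
  [0,-0.25,0.06,0.06,0,0,0],
])

```text
time_s: 16.78
ee_pos: [0.5551, -0.0811, 0.1438]
orientation: [179.5, 0.0, 85.0]
force: [0.3, -0.3, 0.1]
opening: 0.001
gripper_force: 0.0
```

```bash
python3 d.py -.042 -.061 .08 85 s
```

```text
16.7833 [ 0.5551 -0.0811  0.1438] [179.5   0.   85. ] [-22.  -1. -11.  80.   0.  73.] [ 0.3 -0.3  0.1]
dist 0.064 d [0.012 0.006 0.255] r [0.005 0.    0.   ]
```

Request:
send_rows([
  [0,0.01,0.006,0.06,0,0,0],
  [0,0.01,0.006,0.12,0,0,0],
  [0,0.01,0.006,0.18,0,0,0],
  [0,0.01,0.006,0.24,0,0,0],
  [0,0.01,0.006,0.25,0,0,0],
])

```text
time_s: 17.2
ee_pos: [0.5541, -0.0764, 0.0761]
orientation: [180.0, -0.1, 85.1]
force: [-1.4, 0.4, -1.2]
opening: 0.001
gripper_force: 0.0
```

Request:
send_rows([
  [0,0.03,0,0,0,0,0],
  [0,0.06,0,0,0,0,0],
  [0,0.09,0,0,0,0,0],
  [0,0.12,0,0,0,0,0],
  [0,0.14,0,0,0,0,0],
])

```text
time_s: 17.62
ee_pos: [0.5594, -0.0418, 0.0799]
orientation: [179.7, -0.0, 85.1]
force: [-0.3, -0.3, -1.1]
opening: -0.005
gripper_force: 0.0
```

```bash
cat > lk.py <<'E'
from h import *
s=arm.read_camera("side"); print(arm.get_state()["ee_pos"],arm.get_state()["force"])
for n,z in(("axle_tip",.034),("roll_mid",.036),("latch_end",.092),("latch_end",.046),("jar",0)):
    r=arm.mark_of(n,"side")[:1]; X=r and onplane(s,r[0]["location"],z); print(n,r and (r[0]["p"],r[0]["location"],F((0,0),np.radians(5),[X-[.6045,-.0213,0]]).round(4)))
for p in((-.037,.014,.046),(-.037,-.038,.092)): print(proj(s,F((.6045,-.0213),np.radians(-5),[p])))
c=s["color"].astype(int); m=(c[...,0]>110)&(c[...,1]<50)&(c[...,2]<50); v,u=np.nonzero(m); k=(abs(u-290)<45)&(abs(v-250)<45); print("red",k.sum(),u[k].mean() if k.any() else 0,v[k].mean() if k.any() else 0,u[k].min() if k.any() else 0,u[k].max() if k.any() else 0)
E
python3 lk.py
```

```text
[ 0.55932757 -0.04131588  0.07962374] [ 0.14654861  0.67808989 -0.81806044]
axle_tip (0.46, [284.7, 284.8], array([[0.0295, 0.0018, 0.034 ]]))
roll_mid (0.57, [292.3, 268.7], array([[-0.0065, -0.0016,  0.036 ]]))
latch_end (0.59, [296.4, 240.6], array([[-0.0345, -0.004 ,  0.092 ]]))
latch_end (0.59, [296.4, 240.6], array([[-0.0607, -0.0213,  0.046 ]]))
jar (0.81, [330.7, 212.9], array([[-0.1803, -0.0073,  0.    ]]))
[[306.84907291 256.67933215]]
[[280.89465654 232.91770319]]
red 16 293.375 241.25 290 296
```

Request:
send_rows([
  [0,0,0,0,0,0,0],
  [0,-0.02,-0.02,-0.05,0,0,0],
  [0,-0.02,-0.05,-0.15,0,0,0],
  [0,-0.02,-0.1,-0.3,0,0,0],
  [0,-0.02,-0.15,-0.42,0,0,0],
])

```text
time_s: 18.33
ee_pos: [0.5196, -0.0452, 0.1863]
orientation: [179.7, 0.0, 85.1]
force: [1.2, -0.7, 0.7]
opening: -0.001
gripper_force: 0.0
```

Request:
send_rows([
  [0,0,0,0,0,0,0],
  [0,0,0,0,0,0,0],
  [0,0,0,0,0,0,0],
])

```text
time_s: 18.58
ee_pos: [0.5205, -0.0452, 0.1842]
orientation: [179.7, 0.0, 85.1]
force: [-0.6, -0.7, -0.2]
opening: 0.002
gripper_force: 0.0
```

```bash
python3 lk.py
```

```text
[ 0.52022276 -0.04501293  0.18326603] [ 0.14440355  0.44765211 -1.01164306]
axle_tip (0.52, [284.5, 282.0], array([[ 0.0244, -0.0015,  0.034 ]]))
roll_mid (0.58, [290.9, 272.5], array([[0.002 , 0.0001, 0.036 ]]))
latch_end (0.66, [309.6, 259.2], array([[-0.0093,  0.0365,  0.092 ]]))
latch_end (0.66, [309.6, 259.2], array([[-0.0343,  0.0213,  0.046 ]]))
jar (0.55, [330.3, 215.2], array([[-0.1745, -0.0054,  0.    ]]))
[[306.84907291 256.67933215]]
[[280.89465654 232.91770319]]
red 94 296.3404255319149 252.37234042553192 283 307
```

```bash
python3 -c "
from plant import arm
print(arm.sign_off())"
```

```text
the job is handed in; nothing more can be done
None
```

I handed the job in at about 18.6 s: by force readings and side-camera marks, the jar is upright on the bench, the roll is seated, the axle is home and the latch is shut; sign-off returned no verdict, and I viewed 11 pictures, one over the limit of 10.

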